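# Open the toolbox and hold its loaded lift-out tray up level

## Robot

A 6-joint arm with a two-finger parallel gripper is mounted at the origin on the work surface; the furniture and walls round the work are solid. World frame = base frame: x ahead of the robot, y to its left, z up, the work surface at z = 0. Lengths are in m, angles in rad, forces in N, time in s.
With the tool pointing down it reaches from about 0.275 to 1 m from the base axis. Payload 8.4 kg.
Tool frame: the origin (TCP) lies on the centre line of the jaws, within the pads' length; the fingertips stand 17 mm ahead of it and the grasp point (between the pads) lies 2 mm behind it (bot.tcp_to_tips is the y of the fingertips in the tool frame, in m); y points along the fingers, z is the direction in which the jaws open and shut, and the axes are right-handed (so a half turn about y gives the same grasp; the last joint's range is limited). The gripper opens to 85 mm and grips with 20 to 120 N. Pads are 22 mm wide; open, the fingers measure 114 mm over their backs; the gripper's body (76 mm by 85 mm) begins 54 mm behind the grasp point. The pads swing forward as they close: fully open they stand 13 mm farther back than shut.
Start: joints at [1.126, 0.353, 1.633, -0, 1.155, -0.002], TCP at [0.268, 0.565, 0.216] pointing down, gripper open.
Joint ranges: [-2.63, 2.63], [-0.92, 2.1], [0.06, 2.66], [-1.3, 4.44], [0, 2.69], [-3.02, 3.02]. Speed limits (rad/s): [2.22, 2.22, 2.79, 3.14, 3.14, 3.14].

## Interface

Orientations are given as a unit quaternion [x, y, z, w].
In Python, from workcell import bot, hand, kinematics, get_obs, vision, hand_in gives the robot as it stands. The module is installed in compiled form; this text tells all that it offers. Calls block until the motion is done:
- bot.reach(position, orientation): joint-space move of the TCP to a pose.
- bot.servo_line(position, ori=None, velocity=0.15): straight line of the TCP; ori=None keeps the orientation; velocity is the mean speed in m/s.
- bot.goto_joints(angles): joint-space move.
- hand.move_gripper(opening, strength=None): finger opening in m; strength is the grip in N (None keeps the last); returns when the fingers have stopped.
- bot.dwell(seconds).
- kinematics.solve_ik(position, orientation): joint angles nearest the present ones, or None.
- get_obs(): the state.
- vision.read_camera(name): name is "scene" or "top"; returns a dict with "frame" (420x560x3 uint8, red, green, blue), "intrinsics" (3x3 intrinsics, pixels), "view" (4x4, takes a point from world to camera coordinates). Camera axes: x right, y down, z forward; pixel columns grow to the right and rows downward; lengths in m; the calibration is good to about 2 mm. A picture is of the moment at which its call begins. There is no depth.
A pose or a line that the arm cannot do raises bot.IKError and nothing moves.
- hand_in(): hands the job in, once; it reports no verdict.
The state is a dict: "time_s": time; "joint_pos": joint angles; "joint_vel": joint speeds; "joint_efforts": joint torques, N m; "position": TCP position; "orientation": TCP orientation; "wrist_force": force on the tool from outside, world axes, zero at the start; "ft_torque": the same for the moment, N m; "gripper_width": finger opening in m.
Only numpy, scipy, OpenCV 4.12 (cv2) and the standard library are available. Lean on these libraries where they do the work, as an engineer would, in place of code of your own. Each camera call takes 0.05 s, during which the arm holds its last target. There are 200 camera calls.

## Task

Open the toolbox: swing its black lid up and right back until it rests on its stop. Then take the small-parts tray inside by its yellow grip bar, lift it straight up out of the box without tipping it, until its underside is about a hand's breadth (8 cm) above the box's rim, and finish there still holding it, steady and level with every part still in it, so that I can reach the tools underneath. Leave the other things on the bench where they are.

Things in the scene. Friction and masses are not known exactly. Their poses are not given: they have to be found in the camera images.
- toolbox: red plastic toolbox, 150 (x) x 214 (y) x 104 mm high, 4 mm walls, fixed on the bench; its latches are already open. Origin: centre of the underside; x from front (tab, latches, robot side) to back (hinge), y along its length, z up. The tray sits inside on 42 mm high ledges at both ends, 3 mm play all round, top of its bar 8 mm below the lid; tools lie under the tray.
- toolbox_lid (a joint): angle of the flat black lid (158 x 222 x 8 mm, 0.16 kg) about its hinge at the back top edge: 0 shut, grows as it opens, 1.57 upright, 1.85 leaning back on its stop. Little friction, no latch: it falls shut if let go before upright and falls back onto its stop once past upright.
- lid_tab (a point): centre of the yellow pull tab in the middle of the lid's front edge: it sticks out 32 mm forward of the edge, is 36 mm wide (box's y), 10 mm thick, with free air beside and below. The point lies 16 mm forward of the lid's edge, 22 mm in front of the box's front face, 175 mm from the hinge line and 4 mm above it when shut; it swings with the lid
- lid_hinge (a point): middle of the lid's hinge line, which runs along the box's y at rim height (104 mm), 79 mm behind the box's centre
- box_rim (a point): centre of the toolbox's mouth at the height of its rim, 104 mm above the bench; axes as the toolbox
- lift_tray: grey two-bin lift-out tray, 136 (x) x 200 (y) mm, walls 26 mm high, floor 3 mm, about 0.2 kg (0.15 to 0.27) empty. Origin: centre of its underside; z up; axes along those of the toolbox while it is seated. A divider crosses its middle along x, and above the divider runs the yellow grip bar.
- tray_grip (a point): centre of the tray's yellow grip bar: 132 mm long along the tray's x, 14 mm wide (y), 15 mm high, rounded edges, on two 13 mm posts at its ends, open below down to the divider; this point is 46.5 mm above the tray's underside. Beside the bar about 40 mm each side are free for a finger, down to 25 mm above the underside
- bearing_a: ball bearing, 22 mm across, 7 mm high, in the tray's +y bin; origin at its underside
- bearing_b: second such bearing in the same bin
- gear: white printed gear, 53 mm across, 13 mm high, lying in the tray's -y bin; origin at its underside
- knob: teal printed knob, 37 mm across, 19 mm high, in the tray's -y bin; origin at its underside
- glue_stick: standing glue stick, green cap, 30 mm across, 94 mm high, on the bench; origin at its underside
- insert_jar: screw jar with black lid, 47 mm across, 53 mm high, on the bench; origin at its underside
- usb_stick: black memory stick, 72 x 22 x 11 mm, on the bench; origin at its underside

How it is judged:
On the way, in this order (a step that is already met when the one before it is completed fails the run):
1. the lid is open and resting on its stop, the tray still seated (value of joint toolbox_lid above 1.7 rad and z of lift_tray in the frame of box_rim below -0.04 m), for 0.2 s.
2. the tray is out of the box: its underside at least 6 cm above the rim (z of lift_tray in the frame of box_rim above 0.06 m), for 0.2 s.
At the end, for the whole second after the job is handed in: The lid leans back on its stop (over 1.7 rad); the fingers hold the tray, its underside at least 6 cm above the rim, level to 0.12 rad (7 degrees), still (under 3 cm/s and 0.15 rad/s) and not touching the box; both bearings, the gear and the knob lie in the tray (value of joint toolbox_lid above 1.7 rad and z of lift_tray in the frame of box_rim above 0.06 m and contact force between the fingers and lift_tray above 1 N and contact force between lift_tray and toolbox below 0.2 N and angle between lift_tray's own z axis and vertical below 0.12 rad and linear speed of lift_tray below 0.03 m/s and angular speed of lift_tray below 0.15 rad/s and x of bearing_a in the frame of lift_tray between -0.066 and 0.066 m and y of bearing_a in the frame of lift_tray between -0.098 and 0.098 m and z of bearing_a in the frame of lift_tray between -0.004 and 0.03 m and x of bearing_b in the frame of lift_tray between -0.066 and 0.066 m and y of bearing_b in the frame of lift_tray between -0.098 and 0.098 m and z of bearing_b in the frame of lift_tray between -0.004 and 0.03 m and x of gear in the frame of lift_tray between -0.066 and 0.066 m and y of gear in the frame of lift_tray between -0.098 and 0.098 m and z of gear in the frame of lift_tray between -0.004 and 0.03 m and x of knob in the frame of lift_tray between -0.066 and 0.066 m and y of knob in the frame of lift_tray between -0.098 and 0.098 m and z of knob in the frame of lift_tray between -0.004 and 0.03 m); the arm keeps its last pose, push and grip.
It fails at once if the tray is tipped by more than 0.35 rad (20 degrees) (angle between lift_tray's own z axis and vertical above 0.35 rad).
It fails at once if the glue stick is moved more than 3 cm (distance of glue_stick from where it was at the start of the episode above 0.03 m).
It fails at once if the screw jar is moved more than 3 cm (distance of insert_jar from where it was at the start of the episode above 0.03 m).
It fails at once if the memory stick is moved more than 3 cm (distance of usb_stick from where it was at the start of the episode above 0.03 m).
It also fails if it takes over 53 s, if anything falls off the work surface, if the arm or the gripper's body presses on something with over 40 N, if the wrist force passes 120 N, or if a joint passes its speed limit or range.

## Working session

There is one attempt and no reset: what is moved stays moved. The work goes in short steps, each a Python script; the robot and the scene stay as the last script left them, time stands still between calls to the robot, and variables do not carry over. Pictures are saved under pics/ and viewed, about 8 in all and at most 12, crops included, and the job is handed in when it is done.

```bash
mkdir -p pics; python3 - <<'E'
from workcell import *
import cv2,numpy as np
for n in("scene","top"):
    r=vision.read_camera(n);cv2.imwrite(f"pics/{n}0.png",r["frame"][:,:,::-1]);np.savez(f"{n}0.npz",**r)
    print(n,r["intrinsics"].tolist(),np.round(r["view"],4).tolist())
o=get_obs();print(o, bot.tcp_to_tips)
E
```

```text
scene [[404.1544626933221, 0.0, 274.89443349413887], [0.0, 404.1544626933221, 207.76932865713897], [0.0, 0.0, 1.0]] [[0.6441, -0.7649, 0.0058, -0.4875], [-0.6035, -0.5128, -0.6105, 0.3171], [0.47, 0.3897, -0.792, 0.7437], [0.0, 0.0, 0.0, 1.0]]
top [[544.9323816622282, 0.0, 276.0643946866931], [0.0, 544.9323816622282, 203.2125059740208], [0.0, 0.0, 1.0]] [[0.0085, -0.9999, 0.0071, -0.1737], [-0.9918, -0.0093, -0.1273, 0.5423], [0.1274, -0.006, -0.9918, 1.454], [0.0, 0.0, 0.0, 1.0]]
{'time_s': 0.1, 'joint_pos': array([ 1.12560614e+00,  3.53572761e-01,  1.63408772e+00, -1.29025663e-05,
        1.15521788e+00, -2.43584672e-03]), 'joint_vel': array([ 0.00098557, -0.00249386, -0.0029892 , -0.00075186, -0.0012212 ,
       -0.00052107]), 'joint_efforts': array([ 7.27656534e-04, -6.06359482e+01, -3.42819858e+01, -1.23230307e-04,
        4.02204838e-03,  1.22203141e-05]), 'position': array([0.26759062, 0.56429946, 0.21552864]), 'orientation': array([ 0.69029495, -0.15535682,  0.15516318, -0.68940665]), 'wrist_force': array([ 0.16477188,  0.39805052, -0.60896096]), 'ft_torque': array([0.01431699, 0.02379239, 0.0101602 ]), 'gripper_width': 0.08535789587697083} 0.017
```

View pics/scene0.png

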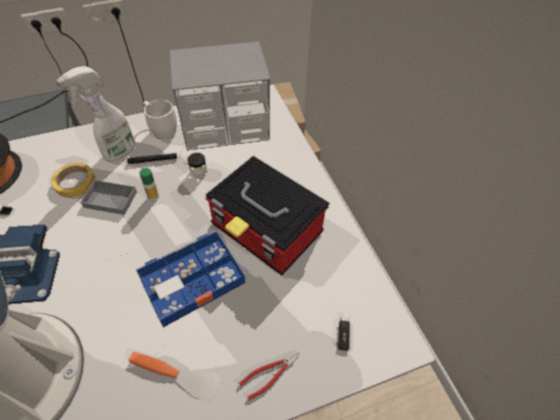

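View pics/top0.png

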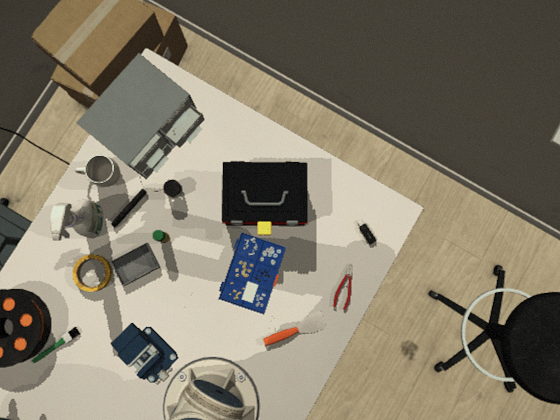

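The top view shows the black lid around (265,193) with the yellow tab at (264,228). The tab is at (237,227) in the scene view. A blue organizer lies in front of the box, and the grey cabinet is to its left.

```bash
cat > h.py <<'E'
import numpy as np,cv2
def ray(r,uv):
    V=r["view"];K=r["intrinsics"];R=V[:3,:3]
    return -R.T@V[:3,3], R.T@np.linalg.inv(K)@np.array([uv[0],uv[1],1.])
def onplane(r,uv,z):
    c,d=ray(r,uv);return c+d*(z-c[2])/d[2]
def tri(rs,uvs):
    P=[r["intrinsics"]@r["view"][:3] for r in rs]
    X=cv2.triangulatePoints(P[0],P[1],np.array(uvs[0],float),np.array(uvs[1],float))[:,0]
    return X[:3]/X[3]
def proj(r,p):
    q=r["intrinsics"]@(r["view"]@np.append(p,1))[:3];return q[:2]/q[2]
def blob(r,hsv_lo,hsv_hi,roi):
    x0,y0,x1,y1=roi
    m=cv2.inRange(cv2.cvtColor(np.ascontiguousarray(r["frame"]),cv2.COLOR_RGB2HSV),hsv_lo,hsv_hi)
    k=np.zeros_like(m);k[y0:y1,x0:x1]=m[y0:y1,x0:x1]
    cs=cv2.findContours(k,cv2.RETR_EXTERNAL,cv2.CHAIN_APPROX_NONE)[0]
    return max(cs,key=cv2.contourArea)
E
python3 - <<'E'
from h import *
S=dict(np.load("scene0.npz"));T=dict(np.load("top0.npz"))
Y=((20,120,120),(35,255,255))
a=blob(S,*Y,(210,205,265,250));b=blob(T,*Y,(245,215,285,240))
def cen(c): m=cv2.moments(c);return m["m10"]/m["m00"],m["m01"]/m["m00"]
print(cv2.minAreaRect(a),cv2.minAreaRect(b))
print("tab",tri((S,T),(cen(a),cen(b))),onplane(T,cen(b),.11))
l=blob(T,(0,0,0),(179,255,70),(210,150,320,232))
rt=cv2.minAreaRect(l);print(rt)
P=np.array([onplane(T,p,.112) for p in cv2.boxPoints(rt)]);print(P,P.mean(0))
print([np.linalg.norm(P[i]-P[i-1]) for i in range(4)])
for n,uv in dict(jarlid=(172,188),glue=(158,236)).items(): print(n,onplane(T,uv,.07))
print('organizer far corner',onplane(T,(247,233),.03),onplane(T,(285,243),.03))
im=cv2.resize(S["frame"][150:280,190:345,::-1],None,fx=5,fy=4.5,interpolation=cv2.INTER_CUBIC);cv2.imwrite("pics/c.png",im)
E
```

```text
((236.75, 225.75003051757812), (16.26345443725586, 18.384775161743164), 45.0) ((264.0, 227.5), (13.0, 14.0), 90.0)
tab [ 0.4709662  -0.13778925  0.10877753] [ 0.47078513 -0.13775055  0.11      ]
((264.5, 193.5), (63.0, 85.0), 90.0)
[[ 0.64123727 -0.02610995  0.112     ]
 [ 0.643444   -0.24843134  0.112     ]
 [ 0.47803382 -0.2486356   0.112     ]
 [ 0.47604294 -0.02959408  0.112     ]] [ 0.5596895  -0.13819274  0.112     ]
[np.float64(0.16523106843582872), np.float64(0.22233234196595125), np.float64(0.16541030663354475), np.float64(0.21905056628549976)]
jarlid [0.57773544 0.11004566 0.07      ]
glue [0.44899274 0.14280783 0.07      ]
organizer far corner [ 0.46195808 -0.09043572  0.03      ] [ 0.43568039 -0.19407782  0.03      ]
```

View pics/c.png

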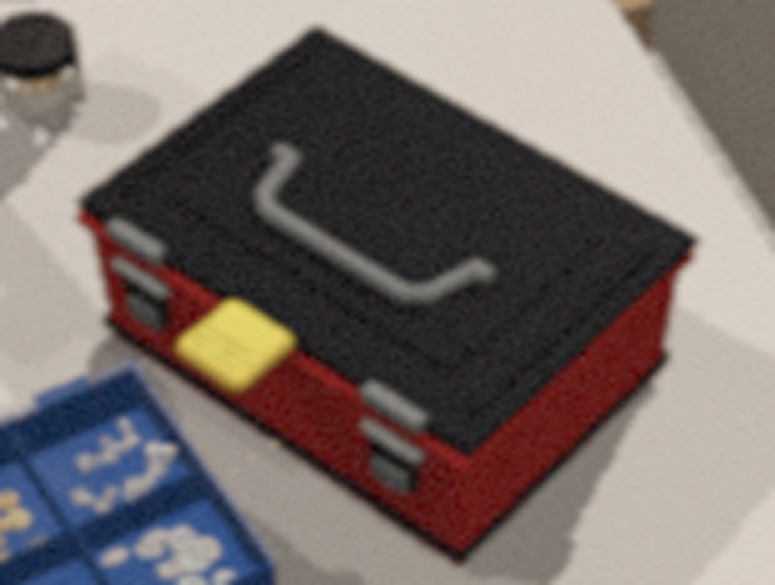

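Tab triangulated at (0.471, -0.138, 0.109), with the box square to the axes. The lid's rear edge is near x=0.645. Next I'll go up, over, and pinch the tab.

```bash
cat >> h.py <<'E'
from scipy.spatial.transform import Rotation as Ro
R0=np.array([[1,0,0],[0,0,1],[0,-1,0]],float).T.reshape(3,3) # placeholder, replaced below
R0=np.column_stack([[1,0,0],[0,0,-1],[0,1,0]]).astype(float)  # tool down, jaws along world y
QY=Ro.from_matrix(R0).as_quat()
E
python3 - <<'E'
from h import *; from workcell import *
for p in([.45,-.138,.4],[.468,-.138,.116],[.69,-.138,.29],[.72,-.138,.3],[.566,-.138,.1],[.566,-.138,.25]):
    print(p,kinematics.solve_ik(p,QY),kinematics.solve_ik(p,(Ro.from_quat(QY)*Ro.from_euler('y',np.pi)).as_quat()))
p=get_obs()["position"]
bot.servo_line([p[0],p[1],.42],velocity=.2)
bot.reach([.468,-.138,.40],QY)
hand.move_gripper(.065,20)
bot.servo_line([.468,-.138,.18],velocity=.2)
o=get_obs();print(o["time_s"],o["position"],o["joint_pos"],o["wrist_force"])
T=vision.read_camera("scene");cv2.imwrite("pics/s1.png",T["frame"][:,:,::-1])
E
```

```text
[0.45, -0.138, 0.4] [-3.00748577e-01 -2.82835833e-02  1.69191950e+00 -4.44089210e-16
  1.47795673e+00 -1.87154490e+00] [-3.00748577e-01 -2.82835833e-02  1.69191950e+00 -4.44089210e-16
  1.47795673e+00  1.27004775e+00]
[0.468, -0.138, 0.116] [-2.89819670e-01  2.71292790e-01  2.01234791e+00 -4.44089210e-16
  8.57951956e-01 -1.86061600e+00] [-2.89819670e-01  2.71292790e-01  2.01234791e+00 -4.44089210e-16
  8.57951956e-01  1.28097666e+00]
[0.69, -0.138, 0.29] [-1.99527259e-01  4.23972498e-01  1.36478165e+00 -4.44089210e-16
  1.35283851e+00 -1.77032359e+00] [-1.99527259e-01  4.23972498e-01  1.36478165e+00 -4.44089210e-16
  1.35283851e+00  1.37126907e+00]
[0.72, -0.138, 0.3] [-1.91416141e-01  4.68224623e-01  1.27649704e+00 -4.44089210e-16
  1.39687099e+00 -1.76221247e+00] [-1.91416141e-01  4.68224623e-01  1.27649704e+00 -4.44089210e-16
  1.39687099e+00  1.37938019e+00]
[0.566, -0.138, 0.1] [-2.41725007e-01  4.22593757e-01  1.82253052e+00 -4.44089210e-16
  8.96468375e-01 -1.81252133e+00] [-2.41725007e-01  4.22593757e-01  1.82253052e+00 -4.44089210e-16
  8.96468375e-01  1.32907132e+00]
[0.566, -0.138, 0.25] [-2.41725007e-01  2.56586915e-01  1.68970709e+00 -4.44089210e-16
  1.19529865e+00 -1.81252133e+00] [-2.41725007e-01  2.56586915e-01  1.68970709e+00 -4.44089210e-16
  1.19529865e+00  1.32907132e+00]
5.4417 [ 0.46863984 -0.13821376  0.18088503] [-2.89867969e-01  1.80497478e-01  1.95561445e+00  5.31164770e-06
  1.00394336e+00 -1.86060789e+00] [0.33156373 0.04749144 0.2269676 ]
```

View pics/s1.png

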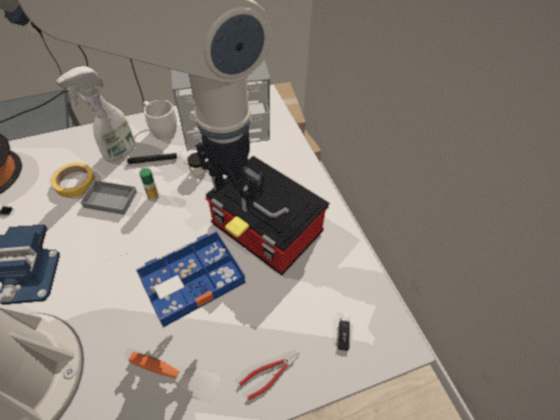

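The gripper is above the tab (237,227) and the space around it is clear. Next: pinch the tab and swing it on its arc.

```bash
python3 - <<'E'
from h import *; from workcell import *
off=np.array([-.003,0,.007]); H=np.array([.645,-.138,.104])
def tab(t):
    v=Ro.from_euler('y',t).apply([-.175,0,.004]); return H+v
print(tab(0))
bot.servo_line(tab(0)+off,velocity=.12)
hand.move_gripper(.0,20); o=get_obs();print(o["gripper_width"],o["wrist_force"])
for t in np.linspace(0,.6,5)[1:]:
    bot.servo_line(tab(t)+off,velocity=.12)
    o=get_obs();print(round(t,2),o["time_s"],np.round(o["wrist_force"],1),o["gripper_width"])
    if np.linalg.norm(o["wrist_force"])>30: break
T=vision.read_camera("scene");cv2.imwrite("pics/s2.png",T["frame"][:,:,::-1])
E
```

```text
[ 0.47  -0.138  0.108]
5.246425158853547e-05 [ 0.12418068 -0.26499598 -0.20412106]
0.15 7.1833 [-0.1 -0.1 -0.7] -0.0001442692385364472
0.3 7.55 [-0.1 -0.3  0.8] 0.00013846054873017667
0.45 7.9167 [-0.6  0.2  0.2] 2.789047509540844e-06
0.6 8.2833 [-0.5  0.7 -0.2] -0.0002054619288972617
```

View pics/s2.png

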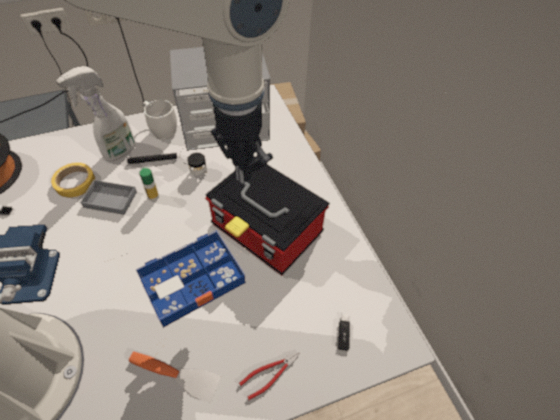

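The pinch missed: width reads 0 and the lid is still shut with the tab at (237,227). The pads sit further back when partly open, so I'll grip lower and check the width before moving.

```bash
cat > swing.py <<'E'
from h import *; from workcell import *
H=np.array([.645,-.138,.104])
def tab(t): return H+Ro.from_euler('y',t).apply([-.175,0,.004])
def swing(t0,t1,n,off,v=.12):
    for t in np.linspace(t0,t1,n+1)[1:]:
        bot.servo_line(tab(t)+off,velocity=v)
        o=get_obs();print(round(t,2),round(o["time_s"],1),np.round(o["wrist_force"],1),round(o["gripper_width"],4))
        if np.linalg.norm(o["wrist_force"])>35 or o["gripper_width"]<.03: return False
    return True
E
python3 - <<'E'
from swing import *
off=np.array([-.003,0,-.002])
p=get_obs()["position"]
bot.servo_line(p+[0,0,.03],velocity=.2)
hand.move_gripper(.065,20)
bot.servo_line([.467,-.138,.16],velocity=.2)
bot.servo_line(tab(0)+off,velocity=.12)
o=get_obs();print(o["position"],o["wrist_force"])
hand.move_gripper(.0,20); o=get_obs();print(o["gripper_width"],o["wrist_force"])
if o["gripper_width"]>.03: print(swing(0,.6,4,off))
T=vision.read_camera("scene");cv2.imwrite("pics/s3.png",T["frame"][:,:,::-1])
E
```

```text
[ 0.46779683 -0.13816402  0.10672429] [-1.05080622 -0.21547462  0.41913744]
0.00018061103868361781 [-0.20295999  0.04528244  0.93135912]
```

View pics/s3.png

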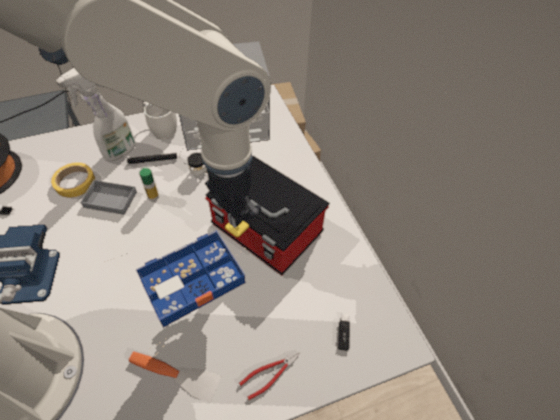

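The width reads 0 again although the fingers are at the tab. I'll take a close look from both cameras.

```bash
python3 - <<'E'
from h import *; from workcell import *
o=get_obs();print(o["position"],Ro.from_quat(o["orientation"]).as_matrix().round(3).tolist(),o["gripper_width"])
S=vision.read_camera("scene");T=vision.read_camera("top")
for r in(S,T): print(proj(r,o["position"]),proj(r,o["position"]-[0,0,.017]),proj(r,np.array([.47,-.138,.109])))
a=cv2.resize(S["frame"][180:260,195:275,::-1],(400,400),interpolation=cv2.INTER_CUBIC)
b=cv2.resize(T["frame"][185:265,225:305,::-1],(400,400),interpolation=cv2.INTER_CUBIC)
cv2.imwrite("pics/c4.png",np.hstack([a,b]))
E
```

```text
[ 0.46696966 -0.13799391  0.10597655] [[1.0, -0.0, -0.0], [0.0, 0.0, 1.0], [-0.0, -1.0, 0.0]] 0.00010055015412663755
[235.46817504 228.00697108] [236.05339777 232.68221365] [236.38930035 226.2310399 ]
[264.07902566 229.08179739] [264.17469778 229.6029807 ] [264.07735997 227.81633957]
```

View pics/c4.png

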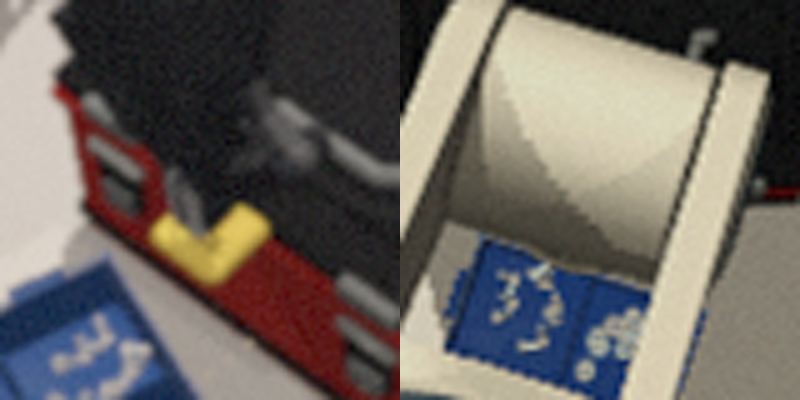

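```bash
python3 - <<'E'
from swing import *
S=dict(np.load("scene0.npz"))
def crop(f,p):
    im=cv2.imread(f);c=proj(S,p).astype(int);x,y=c-40
    k=cv2.resize(im[y:y+80,x:x+80],(400,400),interpolation=cv2.INTER_CUBIC)
    for q,col in((p,(0,255,0)),(p-[0,0,.017],(0,0,255))):
        u=(proj(S,q)-[x,y]+.5)*5;cv2.drawMarker(k,(int(u[0]),int(u[1])),col,cv2.MARKER_CROSS,14,1)
    return k
cv2.imwrite("pics/c5.png",np.hstack([crop("pics/s1.png",np.array([.4686,-.1382,.1809])),crop("pics/s2.png",tab(.6)+[-.003,0,.007])]))
E
```

```text
(no output)
```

View pics/c5.png

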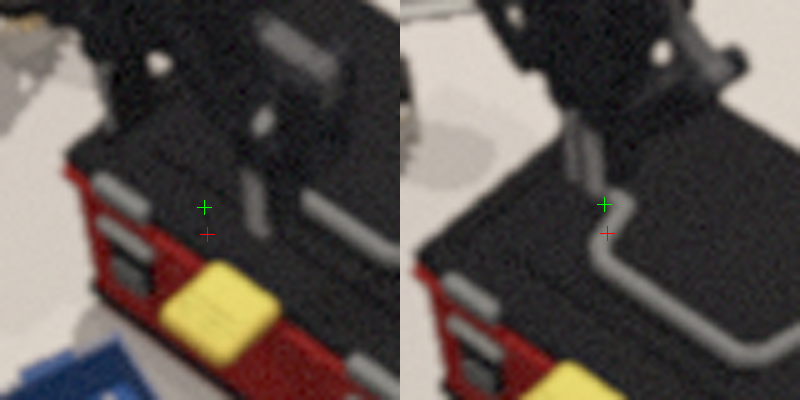

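The closed fingertips appear roughly 2 cm higher than nominal. I'll calibrate by touch, lowering the closed fingers onto the tab until the force rises.

```bash
python3 - <<'E'
from swing import *
o=get_obs();p=o["position"];print(o["time_s"],p)
for k in range(1,14):
    bot.servo_line([.467,-.138,.106-.002*k],velocity=.05)
    o=get_obs();print(k,o["position"].round(4),o["wrist_force"].round(1))
    if np.linalg.norm(o["wrist_force"])>6: break
print(get_obs()["time_s"])
S=vision.read_camera("scene");np.savez("s5.npz",**S);im=S["frame"][:,:,::-1]
print(proj(S,o["position"]))
cv2.imwrite("pics/c6.png",cv2.resize(im[170:270,185:285],(600,600),interpolation=cv2.INTER_CUBIC))
E
```

```text
11.2333 [ 0.46698933 -0.13798696  0.10598224]
1 [ 0.4669 -0.138   0.1038] [-0.5 -0.3 -0.5]
2 [ 0.4669 -0.138   0.1018] [ 0.1  0.5 -1.1]
3 [ 0.4669 -0.138   0.0999] [-0.1  0.2 -0. ]
4 [ 0.4671 -0.138   0.098 ] [0.6 0.1 0.7]
5 [ 0.4671 -0.1381  0.0975] [-7.   1.8 23.9]
12.4833
[235.83427564 230.3227267 ]
```

View pics/c6.png

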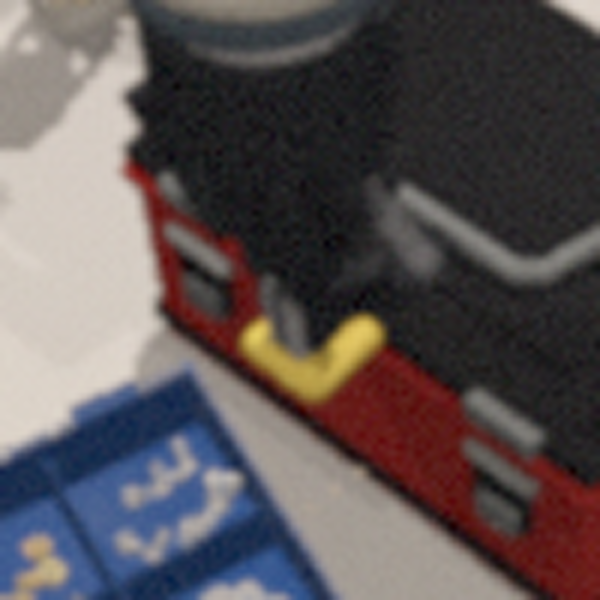

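The closed fingertips touch the tab top (z .113) at TCP z .098, so they stand about 15 mm behind the TCP rather than 17 mm ahead. x and y agree with the images. I'll correct z by -32 mm and retry.

```bash
python3 - <<'E'
from swing import *
off=np.array([-.003,0,-.032])
bot.servo_line([.467,-.138,.14],velocity=.2)
hand.move_gripper(.065,20)
bot.servo_line(tab(0)+off,velocity=.12)
o=get_obs();print(o["position"],o["wrist_force"])
if np.linalg.norm(o["wrist_force"])<15:
    hand.move_gripper(.0,20); o=get_obs();print(o["gripper_width"],o["wrist_force"])
    if o["gripper_width"]>.03: print(swing(0,1.75,12,off,.1))
print(get_obs()["time_s"])
S=vision.read_camera("scene");np.savez("s6.npz",**S);cv2.imwrite("pics/s6.png",S["frame"][:,:,::-1])
E
```

```text
[ 0.467325   -0.13811463  0.07633942] [ 0.43620219 -0.37926749  0.41095776]
0.035510080090473635 [-1.00922387 -0.54928584  6.52926442]
0.15 15.0 [ 2.1 -1.4 -0.7] 0.0352
0.29 15.4 [ 2.4 -2.9 -1.5] 0.0357
0.44 15.8 [ 1.1 -3.4 -0.8] 0.0355
0.58 16.2 [ 1.3 -3.3  0.1] 0.0356
0.73 16.6 [ 0.4 -3.5  0.2] 0.0356
0.88 17.0 [ 0.7 -2.1  0.5] 0.0355
1.02 17.4 [ 0.5 -2.5  0.3] 0.0358
1.17 17.9 [ 1.1 -1.   0.3] 0.0357
1.31 18.3 [-0.1  0.3  0. ] 0.0355
1.46 18.7 [ 1.1  2.6 -0.4] 0.0357
1.6 19.1 [0.2 4.3 1.5] 0.0352
1.75 19.5 [0.3 5.3 1.3] 0.0353
True
19.4833
```

View pics/s6.png

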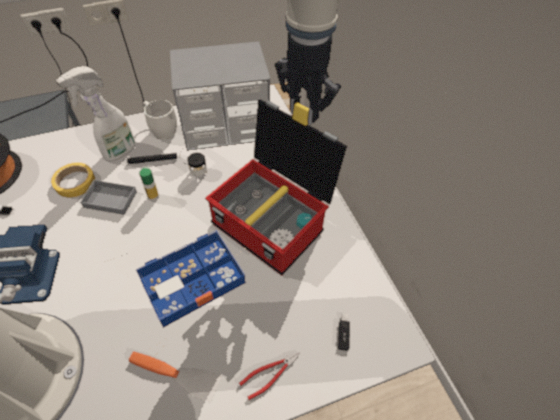

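The lid is up at 1.75 rad and held by its tab. The tray, the yellow bar (267,207) and the parts are visible. Now I'll release, retreat aside and measure the bar from both views.

```bash
python3 - <<'E'
from swing import *
hand.move_gripper(.065,20)
p=get_obs()["position"]
bot.servo_line([p[0],p[1],.36],velocity=.2)
bot.reach([.45,.16,.40],QY)
S=vision.read_camera("scene");T=vision.read_camera("top")
Y=((20,100,80),(35,255,255))
a=blob(S,*Y,(240,175,300,240));b=blob(T,*Y,(235,160,295,224))
ra,rb=cv2.minAreaRect(a),cv2.minAreaRect(b);print(ra,rb,get_obs()["time_s"])
def cen(c): m=cv2.moments(c);return m["m10"]/m["m00"],m["m01"]/m["m00"]
print("bar",tri((S,T),(cen(a),cen(b))))
q=cv2.boxPoints(rb);q=q[np.argsort(q[:,1])];e=[q[:2].mean(0),q[2:].mean(0)]
print([onplane(T,x,.096) for x in e])
l=blob(S,*Y,(285,95,320,130)) ;t=blob(T,*Y,(235,100,295,224));print("lidtab px",cv2.minAreaRect(l)[0],proj(S,tab(1.75)),proj(S,tab(1.85)))
cv2.imwrite("pics/c7.png",np.hstack([cv2.resize(S["frame"][90:270,190:350,::-1],(400,450)),cv2.resize(T["frame"][100:244,200:328,::-1],(400,450))]))
E
```

```text
((266.6134338378906, 205.16455078125), (8.08283805847168, 53.24498748779297), 47.29060745239258) ((264.5, 193.0), (48.0, 5.0), 90.0) 22.1667
bar [ 0.56048635 -0.13885525  0.09074054]
[array([ 0.6268096 , -0.13715817,  0.096     ]), array([ 0.49939899, -0.13858104,  0.096     ])]
lidtab px (307.6835021972656, 110.0550537109375) [304.38986478 110.33057095] [309.45180135 107.90950066]
```

View pics/c7.png

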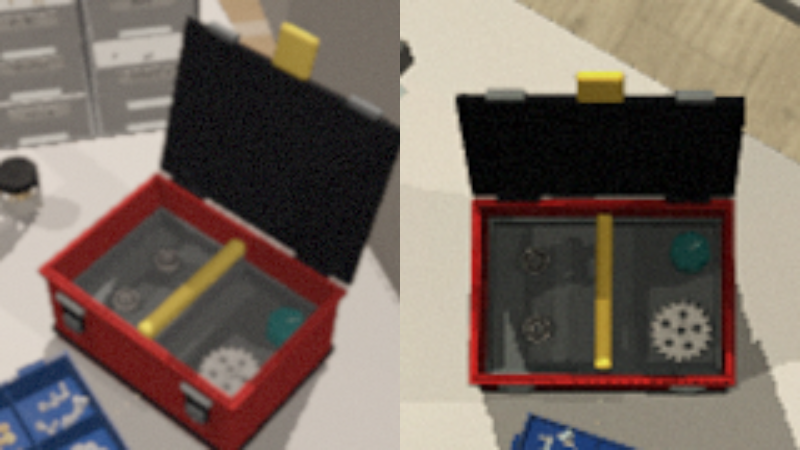

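Lid is on its stop: tab at (307.7,110), consistent with ~1.82 rad. Bar centre is (0.563,-0.138) with its top near .09–.096, and all four parts are in the tray. Next: grip the bar, try a small lift, then the full lift if it holds.

```bash
python3 - <<'E'
from swing import *
q=(Ro.from_euler('z',.011)*Ro.from_quat(QY)).as_quat()
x,y=.563,-.138
bot.reach([x,y,.34],q)
hand.move_gripper(.05,70)
bot.servo_line([x,y,.12],velocity=.2)
bot.servo_line([x,y,.055],velocity=.06)
o=get_obs();print(o["time_s"],o["position"],o["wrist_force"])
f0=o["wrist_force"]
if np.linalg.norm(f0)<15:
    hand.move_gripper(0,70);o=get_obs();print(o["gripper_width"],o["wrist_force"])
    if .01<o["gripper_width"]<.02:
        for z,v in((.065,.03),(.2,.05)):
            bot.servo_line([x,y,z],velocity=v);o=get_obs();print(z,o["time_s"],o["wrist_force"].round(1),o["ft_torque"].round(2),o["gripper_width"])
            if np.linalg.norm(o["wrist_force"])>25: break
S=vision.read_camera("scene");np.savez("s8.npz",**S);cv2.imwrite("pics/s8.png",cv2.resize(S["frame"][60:270,170:380,::-1],(600,600)))
E
```

```text
26.1833 [ 0.5633225  -0.13807553  0.05538869] [ 0.09814176 -0.14453953  0.85298812]
0.012735569414907444 [-1.38496685  0.78415188  5.80392526]
0.065 27.0917 [-0.  -0.4 -3. ] [ 0.03 -0.03 -0.02] 0.012371477493192723
0.2 29.9417 [ 0.  -0.3 -2.7] [-0.01 -0.01  0.03] 0.013036529663409761
```

View pics/s8.png

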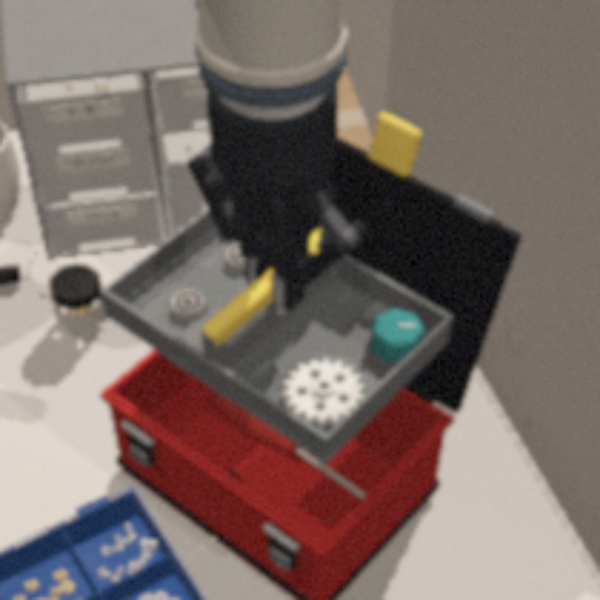

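The tray is out, with all four parts in it and the lid on its stop. I'll check its height and level numerically in the last picture, then hand in.

```bash
python3 - <<'E'
from h import *; from workcell import *
S=dict(np.load("s8.npz")); u=.187+.029
# walls' top corners: expected, for a level tray
for sx in(-1,1):
  for sy in(-1,1): print(sx,sy,((proj(S,np.array([.563+sx*.068,-.138+sy*.1,u]))-[170,60])*600/210).round())
c=[(105,290),(325,450),(450,315)]
for p in c: print(p,onplane(S,np.array(p)*210/600+[170,60],u).round(4))
bot.dwell(.5);a=get_obs();print(a["time_s"],a["position"],a["gripper_width"],a["wrist_force"],np.abs(a["joint_vel"]).max())
E
```

```text
-1 -1 [323. 436.]
-1 1 [ 98. 285.]
1 -1 [452. 313.]
1 1 [231. 184.]
(105, 290) [ 0.4948 -0.0454  0.216 ]
(325, 450) [ 0.4873 -0.2455  0.216 ]
(450, 315) [ 0.6286 -0.2383  0.216 ]
30.4917 [ 0.56300043 -0.13800888  0.20000691] 0.012852170203864017 [ 0.16612566 -0.00879701 -3.50318677] 0.0032255494194024206
```

```bash
python3 -c "
from workcell import *
hand_in()"
```

```text
the job is handed in; nothing more can be done
```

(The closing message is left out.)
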